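# Free a stuck drive centre with the knock-out bar of a wood lathe

## Robot

A 6-joint arm with a two-finger parallel gripper is mounted at the origin on the work surface. World frame = base frame: x ahead of the robot, y to its left, z up, the work surface at z = 0. Lengths are in m, angles in degrees, forces in N, time in s.
With the tool pointing down it reaches from about 0.375 to 0.9 m from the base axis. Payload 3.1 kg.
Tool frame: the origin (TCP) lies on the centre line of the jaws, within the pads' length; the fingertips stand 25 mm ahead of it and the grasp point (between the pads) lies 6 mm ahead of it; y points along the fingers, x is the direction in which the jaws open and shut, and the axes are right-handed (so a half turn about y gives the same grasp; the last joint's range is limited). The gripper opens to 87 mm and grips with 3 to 60 N. Pads are 19 mm wide; open, the fingers measure 117 mm over their backs; the gripper's body (75 mm by 190 mm) begins 51 mm behind the grasp point.
Start: joints at [-80.243, 30.224, 82.088, -0, 67.689, -10.227], TCP at [0.214, -0.587, 0.248] pointing down, gripper open.
Joint ranges: [-176.69, 176.69], [-43.24, 126.21], [12.49, 139.97], [-82, 262], [0, 151.66], [-163.58, 163.58]. Speed limits (degrees/s): [159.86, 159.86, 180, 180, 180, 180].

## Interface

Orientations are given as a 3x3 rotation matrix whose columns are the frame's x, y, z axes.
In Python, from rig import * gives the robot as it stands.
- The arm moves only by the tool play_rows, never from a script. Its argument "commands" is a list of rows, each a list of 2 entries, a list of its own where there are three numbers: the shift along the world's x, y, z in m, then the turn, a rotation vector about the world's x, y, z in rad. A call has 1 to 10 rows; each row is the pose to reach, as a shift and turn from the pose commanded when the call began; what a row does not reach only later rows make up. A row lasts 1/8 s, in which the tool goes at most 62.5 mm and 10.7 degrees, less where a joint would pass 70% of its speed; a pose out of reach is approached as far as the arm can. A call with a gripper value outside its range is refused whole. "gripper" is the finger opening in m, from 0 to 0.087, set as the call begins (left out, the last holds). The fingers move at their own pace and stop on an object; the grip force is fixed at half the most. Time passes only in rows, so rows that repeat a pose let the fingers close. It gives the time, the measured TCP pose, the force and the opening at its end, in the units of the state.
- read_state(): the state, without advancing time (a new reading comes with each control period).
- capture(name): name is "scene" or "top" or "wrist"; returns a dict with "frame" (384x512x3 uint8, red, green, blue), "depth" (384x512 float32, m along the optical axis (not along the pixel's ray), 0 where there is no reading), "mtx" (3x3 intrinsics, pixels), "dist_coeffs" ([k1, k2, p1, p2, k3] as OpenCV has them; the pictures are not rectified), "cam_to_world" (4x4, takes a point from camera to world coordinates); the wrist camera has in their place "hand_eye" (4x4, takes a point from camera to tool coordinates, whose origin is the TCP and whose axes are the tool frame's). Camera axes: x right, y down, z forward; pixel columns grow to the right and rows downward; lengths in m; the calibration is good to about 2 mm. A picture is of the moment at which its call begins: read the wrist's pose just before it.
- hand_in(): hands the job in, once; it reports no verdict.
The state is a dict: "time_s": time; "joint_positions": joint angles; "qvel": joint speeds; "tau": joint torques, N m; "position": TCP position; "tcp_rot": TCP orientation; "force": force on the tool from outside, world axes, zero at the start; "moment": the same for the moment, N m; "opening": opening from 0.0 (shut) to 1.0 (fully open).
Only numpy, scipy, OpenCV 4.12 (cv2) and the standard library are available. Lean on these libraries where they do the work, as an engineer would, in place of code of your own. Each camera call takes 0.05 s, during which the arm holds its last target. There are 200 camera calls.

## Task

The drive centre is stuck in the wood lathe's headstock: take the knock-out bar from the tool rack by its middle, feed it tip first through the hole in the outboard handwheel until it stands about 10 cm deep in the hollow spindle, and let go. Take a fresh grip at its red handle end and slide it on gently, in line with the bore, until you feel it meet the centre's shank; then press steadily, never knock or force it, until the drive centre has broken loose and come 5 to 10 mm out of its seat, no further or it will drop out. Let go, leaving the bar in the spindle; do not drop the bar or disturb the other tools.

Things in the scene. Friction and masses are not known exactly. Their poses are not given: they have to be found in the camera images.
- bar: knock-out bar: steel rod 12 mm in diameter, 300 mm long overall, brass rounded tip at one end, red handle (24 mm in diameter, 40 mm long) at the other; 0.2 to 0.35 kg, balances within 15 mm of its middle. Origin on its axis at mid length; y runs along the rod from tip to handle: tip end at y = -150 mm, handle from +110 to +150 mm. Lies level in a rack slot, axis 56 mm above the bench
- bar_tip (a point): the end of the bar's brass tip, on its axis; same axes as the bar
- rack: fixed wooden tool rack, 230 x 200 mm, origin at its middle on the bench. Three slots 70 mm apart run along its y: 14 mm notches in two boards (16 mm thick, 68 mm high, centred 80 mm either side of the middle); between the boards it is free down to 12 mm above the bench. Bar, gouge and skew lie in the slots in any order, tips to its -y, handles overhanging the +y end
- gouge: turning gouge in the rack, round 12 mm steel blade and dark wooden handle, 455 mm long; leave it alone
- skew: skew chisel in the rack, flat 12 mm steel blade and medium brown wooden handle, 435 mm long; leave it alone
- lathe: blue benchtop wood lathe, fixed. Origin on the bench straight below the spindle's mouth; the bed runs along its -y, from headstock to tailstock. Spindle axis 185 mm above the bench, along its y. The outboard handwheel is 90 mm in diameter, 30 mm thick; the headstock (150 mm wide, top 267 mm above the bench) begins 45 mm behind the wheel's face. The spindle does not turn
- spindle_mouth (a point): centre of the hole in the outboard handwheel's face; lathe's axes: +y points out of the hole, the bar goes in along -y. A countersink 29 mm wide narrows over 7.5 mm to a smooth bore 14 mm in diameter, clear up to the end of the drive centre's shank, which cannot be seen: shanks differ, it lies 160 to 190 mm inside the mouth. A bar let go 100 mm deep sags 1 to 2 degrees out of line with the bore, and binds if pushed on like that
- hammer: hammer lying on the bench behind; leave it alone
- blank: square wooden blank 200 x 45 x 45 mm lying on the bench; leave it alone
- chisel: bench chisel with black and orange handle lying on the bench in front of the lathe; leave it alone
- fclamp: steel F-clamp with red handle lying on the bench in front of the lathe; leave it alone
- wax: tin of wax, 80 mm wide and 45 mm high; leave it alone
- spindle_nose (a point): fixed point on the spindle axis at the face of the spindle nose, 247 mm from the mouth; lathe's axes. The four-prong drive centre is stuck in the taper here. About 14 N of friction holds it; pushed by the bar it slides out along the lathe's -y and stays where it is left. Pushed faster it resists more (about 2 N for every 10 mm/s). How far it has come out is not measured: it must be felt or seen

How it is judged (in metres and radians):
On the way, in this order (a step that is already met when the one before it is completed fails the run):
1. the bar stands 70 to 150 mm deep in the spindle bore and has been let go, the drive centre not yet moved (y of bar_tip in the frame of spindle_mouth between -0.15 and -0.07 m and angle between the y axis of bar and the y axis of lathe, either way round below 0.06 rad and contact force between the fingers and bar below 0.1 N and distance of drive_centre_c0 from where it was at the start of the episode below 0.002 m), for 0.2 s.
2. the bar is gripped again further back, within its rear third (contact force between the fingers and bar above 2 N and y of the grasp point in the frame of bar above 0.05 m), for 0.1 s.
At the end, for the whole second after the job is handed in: the drive centre stands 4 to 12 mm out of its seat; the bar rests in the spindle bore, its tip more than 150 mm inside the mouth, released and at rest (distance of drive_centre_c0 from where it was at the start of the episode between 0.004 and 0.012 m and y of bar_tip in the frame of spindle_mouth below -0.15 m and angle between the y axis of bar and the y axis of lathe, either way round below 0.05 rad and linear speed of bar below 0.02 m/s and contact force between the fingers and bar below 0.1 N); the robot touches nothing.
It fails at once if the bar is pushed or forced against the lathe (mouth, bore or drive centre) with more than 35 N (contact force between bar and lathe above 35 N and contact force between the fingers and bar above 1 N).
It fails at once if the bar is dropped onto the bench (height (world z) of bar below 0.035 m).
It fails at once if the gripper or arm knocks against the lathe with more than 15 N (contact force between any of the fingers, the arm and lathe above 15 N).
It fails at once if one of the other tools or pieces is moved by more than 25 mm (distance of any of gouge, skew, hammer, blank, chisel, fclamp, wax from where it was at the start of the episode above 0.025 m).
It also fails if it takes over 72 s, if anything falls off the work surface, if the arm or the gripper's body presses on something with over 40 N, if the wrist force passes 120 N, or if a joint passes its speed limit or range.

## Working session

There is one attempt and no reset: what is moved stays moved. The work goes in short steps, Python scripts to look and compute and a tool call to move; the robot and the scene stay as the last step left them, time stands still between calls to the robot, and variables do not carry over. Pictures are saved under pics/ and viewed, about 8 in all and at most 12, crops included, and the job is handed in when it is done.

Besides the shell and the picture viewer there is one more tool, called after "Request:" by a JSON object that holds its "op" and its "data". play_rows: Moves the arm, as the interface text tells. Its arguments: {"type":"object","properties":{"commands":{"type":"array"},"gripper":{"type":"number"}},"required":["commands"]}

```bash
ls; mkdir -p pics
python3 - <<'E'
from rig import *
import cv2,numpy as np
print(read_state())
for n in("scene","top"):
    c=capture(n); np.savez(n+".npz",**c); cv2.imwrite(f"pics/{n}0.png",cv2.cvtColor(c["frame"],cv2.COLOR_RGB2BGR))
    print(n,c["mtx"],c["dist_coeffs"],c["cam_to_world"])
E
```

```text
pics
{'time_s': 0.0, 'joint_positions': array([-8.02430177e+01,  3.02770167e+01,  8.21562610e+01, -2.99246183e-04,
        6.76880854e+01, -1.02270383e+01]), 'qvel': array([ 0.03441268, -0.01269136, -0.01470831, -0.02826384,  0.04502405,
        0.05253309]), 'tau': array([ 3.40261013e-04, -4.40043926e+01, -1.76590633e+01,  6.32942165e-02,
        5.82384481e-02, -1.87111405e-04]), 'position': array([ 0.21351201, -0.58668337,  0.24659317]), 'tcp_rot': array([[ 3.41759544e-01, -3.63729684e-04,  9.39787360e-01],
       [-9.39785117e-01,  2.08672630e-03,  3.41759535e-01],
       [-2.08538709e-03, -9.99997757e-01,  3.71330884e-04]]), 'force': array([-0.33843692, -0.75177082,  0.35413204]), 'moment': array([ 0.02106836,  0.03664993, -0.00315888]), 'opening': 0.9983654328688752}
scene [[426.64269706   0.         262.76022933]
 [  0.         426.64269706 190.99534557]
 [  0.           0.           1.        ]] [0.04349765 0.         0.         0.         0.        ] [[ 0.82587179  0.40097654 -0.39642604  1.05377694]
 [ 0.56373065 -0.60210896  0.56539593 -0.77493823]
 [-0.01198117 -0.69042205 -0.72330757  1.12664982]
 [ 0.          0.          0.          1.        ]]
top [[434.36650773   0.         249.44101284]
 [  0.         434.36650773 191.92471122]
 [  0.           0.           1.        ]] [-0.02053125  0.          0.          0.          0.        ] [[-1.27557575e-03 -9.97553631e-01  6.98936752e-02  3.96586066e-01]
 [-9.99996942e-01  1.12435787e-03 -2.20283988e-03  3.99035235e-02]
 [ 2.11886542e-03 -6.98962714e-02 -9.97552015e-01  1.48803160e+00]
 [ 0.00000000e+00  0.00000000e+00  0.00000000e+00  1.00000000e+00]]
```

View pics/scene0.png

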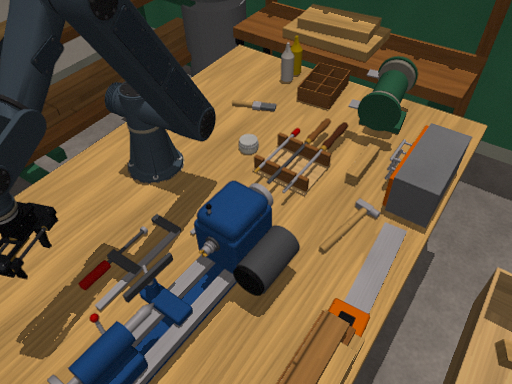

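View pics/top0.png

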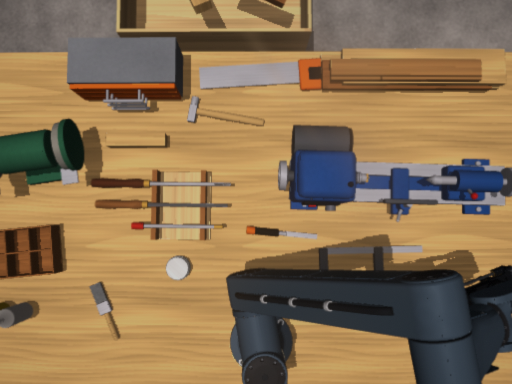

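The scene view shows the lathe mid-frame: handwheel at about (262,192), drive centre at about (205,248), and the rack behind it. In the top view the bar, with its red handle, is the rack tool nearest the robot, at (132..225, 226). The handwheel is at (283,176) and the drive centre at about (365,181).

```bash
cat > h.py <<'E'
import cv2,numpy as np
from rig import *
def rays(c,uv,T=None):
    T=c["cam_to_world"] if T is None else T
    n=cv2.undistortPoints(np.float64(uv).reshape(-1,1,2),c["mtx"],c["dist_coeffs"])[:,0]
    d=np.c_[n,np.ones(len(n))]@T[:3,:3].T
    return T[:3,3],d
def onplane(c,uv,z,T=None):
    o,d=rays(c,uv,T); return o+d*((z-o[2])/d[:,2])[:,None]
def cloud(c,T=None):
    h,w=c["depth"].shape; v,u=np.mgrid[:h,:w]
    o,d=rays(c,np.c_[u.ravel(),v.ravel()],T)
    return (o+d*c["depth"].reshape(-1,1)).reshape(h,w,3)
def wristT(c,s):
    W=np.eye(4);W[:3,:3]=s["tcp_rot"];W[:3,3]=s["position"]; return W@c["hand_eye"]
def snap(n):
    s=read_state(); c=capture(n); return s,c,(wristT(c,s) if n=="wrist" else c["cam_to_world"])
def save(c,name,box=None,k=1):
    f=cv2.cvtColor(c["frame"],cv2.COLOR_RGB2BGR)
    if box: f=f[box[1]:box[3],box[0]:box[2]]
    cv2.imwrite("pics/"+name,cv2.resize(f,None,fx=k,fy=k,interpolation=cv2.INTER_CUBIC))
E
python3 - <<'E'
from h import *
c=dict(np.load("top.npz")); P=cloud(c); f=c["frame"].astype(int)
R=(f[...,0]>120)&(f[...,1]<60)&(f[...,2]<60)
m=np.zeros_like(R);m[215:235,120:160]=R[215:235,120:160]
v,u=np.nonzero(m);print("handle px",u.min(),u.max(),v.min(),v.max(), np.median(P[m],0))
print("handle at z.056",onplane(c,[[u.min()-.5,v.mean()],[u.max()+.5,v.mean()],[(u.min()+u.max())/2,v.mean()]],.056))
# bar rod centre per column
b=P[215:240,130:232]; 
for col in (165,175,185,195,220,226):
    print(col,[ (r,round(float(P[r,col,2]),3),tuple(f[r,col])) for r in range(222,231)])
# wheel
for row in (165,175,185):
    print(row,[(k,)+tuple(np.round(P[row,k],3)) for k in range(274,296,2)])
print("col283",[(r,)+tuple(np.round(P[r,283],3)) for r in range(154,200,3)])
print("drive",[(k,)+tuple(np.round(P[181,k],3)) for k in range(350,376,2)])
E
```

```text
handle px 132 142 223 228 [0.38509795 0.4035041  0.06812476]
handle at z.056 [[0.38647919 0.4249778  0.056     ]
 [0.38646226 0.3887053  0.056     ]
 [0.3864711  0.40683836 0.056     ]]
165 [(222, 0.011, (np.int64(200), np.int64(169), np.int64(114))), (223, 0.02, (np.int64(161), np.int64(132), np.int64(91))), (224, 0.062, (np.int64(129), np.int64(115), np.int64(104))), (225, 0.059, (np.int64(152), np.int64(144), np.int64(146))), (226, 1.488, (np.int64(160), np.int64(152), np.int64(154))), (227, 0.062, (np.int64(158), np.int64(142), np.int64(127))), (228, 0.015, (np.int64(184), np.int64(153), np.int64(111))), (229, 0.012, (np.int64(202), np.int64(165), np.int64(113))), (230, 0.011, (np.int64(204), np.int64(168), np.int64(114)))]
175 [(222, 0.017, (np.int64(196), np.int64(158), np.int64(107))), (223, 0.015, (np.int64(193), np.int64(156), np.int64(108))), (224, 0.055, (np.int64(162), np.int64(138), np.int64(116))), (225, 0.062, (np.int64(146), np.int64(138), np.int64(137))), (226, 0.06, (np.int64(155), np.int64(148), np.int64(149))), (227, 0.063, (np.int64(150), np.int64(137), np.int64(
[... 5727 characters left out ...]
, np.float64(0.513), np.float64(-0.26), np.float64(0.262)), (356, np.float64(0.519), np.float64(-0.28), np.float64(0.204)), (358, np.float64(0.52), np.float64(-0.289), np.float64(0.191)), (360, np.float64(0.519), np.float64(-0.293), np.float64(0.2)), (362, np.float64(0.52), np.float64(-0.302), np.float64(0.188)), (364, np.float64(0.52), np.float64(-0.307), np.float64(0.192)), (366, np.float64(0.521), np.float64(-0.315), np.float64(0.184)), (368, np.float64(0.52), np.float64(-0.32), np.float64(0.187)), (370, np.float64(0.533), np.float64(-0.363), np.float64(0.056)), (372, np.float64(0.533), np.float64(-0.372), np.float64(0.049)), (374, np.float64(0.533), np.float64(-0.379), np.float64(0.05))]
```

Run:
```python
from h import *
s,c,T=snap("wrist"); np.set_printoptions(precision=4,suppress=True)
print(c["hand_eye"],c["mtx"],c["dist_coeffs"])
c=dict(np.load("top.npz")); P=cloud(c); f=c["frame"].astype(float)
# rod centreline: greyness/brightness contrast -> depth mask rows with z>.045
for u0,u1 in((162,200),(213,224)):
    pts=[]
    for u in range(u0,u1):
        r=[v for v in range(219,234) if .045<P[v,u,2]<.08]
        if 2<=len(r)<=5: pts.append((u,np.mean(r)))
    pts=np.array(pts); m=pts.mean(0); print(m,onplane(c,[m],.056),len(pts))
print([ (u,np.round(P[226,u,2],3)) for u in range(218,230)], onplane(c,[[224.5,226],[225.5,226]],.056))
# drive centre lateral profile, headstock front edges
for u in (358,362,366): print(u,[(v,)+tuple(np.round(P[v,u],3)) for v in range(172,192)])
# bed edges
for u in (380,430): print(u,[(v,)+tuple(np.round(P[v,u],3)) for v in range(155,208,2)])
```

```text
[[ 1.      0.0001 -0.0004 -0.0003]
 [ 0.0004 -0.2828  0.9592 -0.1361]
 [-0.     -0.9592 -0.2828  0.0775]
 [ 0.      0.      0.      1.    ]] [[276.109    0.     258.4627]
 [  0.     276.109  191.991 ]
 [  0.       0.       1.    ]] [-0.0516  0.      0.      0.      0.    ]
[180.5    225.5132] [[0.3865 0.2636 0.056 ]] 38
[217.5    225.5333] [[0.3863 0.1419 0.056 ]] 10
[(218, np.float64(0.062)), (219, np.float64(0.058)), (220, np.float64(0.061)), (221, np.float64(0.061)), (222, np.float64(0.063)), (223, np.float64(-0.001)), (224, np.float64(-0.003)), (225, np.float64(0.006)), (226, np.float64(0.004)), (227, np.float64(0.002)), (228, np.float64(-0.003)), (229, np.float64(0.006))] [[0.3847 0.1189 0.056 ]
 [0.3847 0.1156 0.056 ]]
358 [(172, np.float64(0.547), np.float64(-0.288), np.float64(0.196)), (173, np.float64(0.543), np.float64(-0.288), np.float64(0.197)), (174, np.float64(0.54), np.float64(-0.287), np.float64(0.2)), (175, np.float64(0.537), np.float64(-0.287), np.float64(0.202)), (176, np.float64(0.534), np.float64(-0.286), np.float64(0.203)), (177, np.float64(0.531), np.float64(-0
[... 6322 characters left out ...]
64(0.513), np.float64(-0.564), np.float64(0.055)), (189, np.float64(0.507), np.float64(-0.566), np.float64(0.048)), (191, np.float64(0.498), np.float64(-0.557), np.float64(0.071)), (193, np.float64(0.491), np.float64(-0.554), np.float64(0.075)), (195, np.float64(0.485), np.float64(-0.553), np.float64(0.078)), (197, np.float64(0.478), np.float64(-0.553), np.float64(0.078)), (199, np.float64(0.466), np.float64(-0.506), np.float64(0.189)), (201, np.float64(0.459), np.float64(-0.503), np.float64(0.195)), (203, np.float64(0.453), np.float64(-0.501), np.float64(0.199)), (205, np.float64(0.455), np.float64(-0.584), np.float64(0.002)), (207, np.float64(0.448), np.float64(-0.584), np.float64(0.001))]
```

Request:
{"op": "play_rows", "data": {"commands": [[[0.03,0.04,0.03],[0,0,0.0]],[[0.07,0.08,0.06],[0,0,0.1]],[[0.11,0.12,0.09],[0,0,0.25]],[[0.15,0.16,0.11],[0,0,0.4]],[[0.18,0.21,0.12],[0,0,0.55]],[[0.2,0.26,0.12],[0,0,0.7]],[[0.22,0.31,0.12],[0,0,0.85]],[[0.23,0.36,0.12],[0,0,1.0]],[[0.24,0.41,0.12],[0,0,1.1]],[[0.24,0.46,0.12],[0,0,1.222]]], "gripper": 0.06}}

```text
time_s: 1.4
position: [0.4539, -0.1256, 0.3673]
tcp_rot: [[1.0, 0.0, -0.004], [0.004, 0.0, 1.0], [0.0, -1.0, 0.0]]
force: [1.1, 0.8, 0.1]
opening: 0.69
```

Request:
{"op": "play_rows", "data": {"commands": [[[0.02,0.04,0.0],[-0.1,0,0]],[[0.04,0.08,0.0],[-0.25,0,0]],[[0.06,0.12,0.0],[-0.4,0,0]],[[0.08,0.15,-0.02],[-0.55,0,0]],[[0.086,0.15,-0.05],[-0.7,0,0]],[[0.086,0.146,-0.077],[-0.785,0,0]],[[0.086,0.146,-0.077],[-0.785,0,0]],[[0.086,0.146,-0.077],[-0.785,0,0]]]}}

```text
time_s: 2.4
position: [0.5403, 0.0185, 0.2916]
tcp_rot: [[1.0, 0.001, 0.001], [-0.0, -0.706, 0.708], [0.002, -0.708, -0.706]]
force: [0.4, -0.5, 0.5]
opening: 0.69
```

Run:
```python
from h import *; np.set_printoptions(precision=4,suppress=True)
s,c,T=snap("wrist"); np.savez("w1.npz",T=T,**c); save(c,"w1.png"); print(s["position"],s["tcp_rot"])
P=cloud(c,T)
m=(np.abs(P[...,1]+.05)<.012)&(np.abs(P[...,0]-.54)<.05)&(np.abs(P[...,2]-.185)<.05)&(c["depth"]>0)
p=P[m]; 
for _ in range(3):
    A=np.c_[p[:,0]-.54,p[:,2]-.185,np.ones(len(p))]; k=np.linalg.lstsq(A,p[:,1],rcond=None)[0]; r=p[:,1]-A@k; p=p[abs(r)<.003]
print("face y=",k,"(dx,dz,c)",len(p)," rms",r.std(), "extent",p.min(0),p.max(0))
# bed edges in top view
c=dict(np.load("top.npz")); P=cloud(c)
g=np.float32(c["frame"]).mean(2)
for nm,cols,lo,hi in(("far",list(range(376,390))+list(range(412,438)),155,172),("near",list(range(376,390))+list(range(412,438)),190,206)):
    L=[]
    for u in cols:
        z=P[lo:hi,u,2]; r=[v for v in range(lo,hi) if .06<P[v,u,2]<.095]
        if r: L.append((u,min(r)-.5 if nm=="far" else max(r)+.5))
    W=onplane(c,L,.076); q=np.polyfit(W[:,1],W[:,0],1); res=W[:,0]-np.polyval(q,W[:,1]);k2=abs(res)<.006;q=np.polyfit(W[k2,1],W[k2,0],1);print(nm,q,len(L),k2.sum(),"x at mouth",np.polyval(q,-.05))
```

```text
[0.5403 0.0185 0.2916] [[ 1.      0.0009  0.0014]
 [-0.0003 -0.7062  0.708 ]
 [ 0.0016 -0.708  -0.7062]]
face y= [-0.0285  0.0018 -0.0515] (dx,dz,c) 2535  rms 0.0011222223679838994 extent [ 0.4937 -0.0553  0.1393] [ 0.5834 -0.0489  0.2287]
far [0.049  0.6146] 40 40 x at mouth 0.6121117431212558
near [-0.0407  0.4508] 40 35 x at mouth 0.45282496427085295
```

View pics/w1.png

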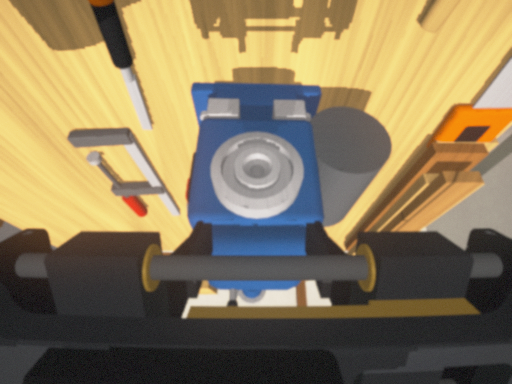

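The wrist view shows the handwheel face at (258,172) with its bore at about (259,170). The lathe is turned about 0.03 rad. Next I fit the wheel's centre.

Run:
```python
from h import *; np.set_printoptions(precision=4,suppress=True)
d=np.load("w1.npz"); c={k:d[k] for k in d.files}; T=d["T"]
f=c["frame"].astype(int); sat=f.max(2)-f.min(2); g=cv2.cvtColor(c["frame"],cv2.COLOR_RGB2GRAY)
def face(uv,y0=-.0515):
    o,dd=rays(c,uv,T); n=np.array([.0295,1,0.]); q=np.array([.54,y0,.185])
    return o+dd*(((q-o)@n)/(dd@n))[:,None]
m=((sat<25)&(g>90)).astype(np.uint8); m[:,:205]=0;m[:,310:]=0;m[:125]=0;m[222:]=0
n,l,st,ce=cv2.connectedComponentsWithStats(m); k=1+np.argmax(st[1:,4])
cn=max(cv2.findContours((l==k).astype(np.uint8),cv2.RETR_EXTERNAL,cv2.CHAIN_APPROX_NONE)[0],key=cv2.contourArea)[:,0]
W=face(cv2.convexHull(cn)[:,0]); (cx,cz),r=cv2.minEnclosingCircle(np.float32(W[:,[0,2]])*1000); print("outer",cx,cz,r, st[k])
# hole profile through the centre
print(g[170,236:284]); print(g[150:196,259])
for th in range(30,150,12):
    dk=(g<th); dk[:,:240]=0;dk[:,280:]=0;dk[:155]=0;dk[190:]=0
    v,u=np.nonzero(dk)
    if len(u): print(th,len(u),u.mean(),v.mean(),face([[u.mean(),v.mean()]]))
```

```text
outer 538.3233032226562 188.10968017578125 48.74232864379883 [ 210  132   94   86 6369]
[168 174 171 165 171 169 163 147 137 134 132 133 133 128 122 120 121 125
 129 127 129 126 128 126 124 124 123 121 130 136 135 137 137 139 142 154
 167 169 170 172 170 171 167 162 150 149 152 151]
[168 169 179 203 221 231 233 228 214 182 163 157 157 154 146 136 129 125
 128 127 126 125 124 127 127 123 126 130 144 163 173 173 173 170 178 199
 215 201 172 145 135 142 149 153 151 151]
126 78 256.0 172.0 [[ 0.5379 -0.0514  0.1897]]
138 249 255.86345381526104 172.42168674698794 [[ 0.5377 -0.0514  0.1902]]
```

Request:
{"op": "play_rows", "data": {"commands": [[[-0.02,0.03,0.02],[0.1,0,0]],[[-0.04,0.07,0.02],[0.25,0,0]],[[-0.07,0.11,0.01],[0.4,0,0]],[[-0.1,0.16,-0.02],[0.55,0,0]],[[-0.13,0.21,-0.05],[0.7,0,0]],[[-0.153,0.24,-0.09],[0.783,0,0]],[[-0.153,0.256,-0.11],[0.783,0,0]],[[-0.153,0.256,-0.13],[0.783,0,0]],[[-0.153,0.256,-0.13],[0.783,0,0]],[[-0.153,0.256,-0.13],[0.783,0,0]]], "gripper": 0.05}}

```text
time_s: 3.7
position: [0.388, 0.2747, 0.1622]
tcp_rot: [[1.0, 0.003, 0.001], [-0.001, -0.001, 1.0], [0.003, -1.0, -0.001]]
force: [0.3, 0.3, -1.2]
opening: 0.578
```

Run:
```python
from h import *; np.set_printoptions(precision=4,suppress=True)
s,c,T=snap("wrist"); np.savez("w2.npz",T=T,**c); save(c,"w2.png"); print(s["position"],s["force"],s["tcp_rot"])
P=cloud(c,T)
for y0,y1 in((.19,.21),(.21,.23),(.23,.25),(.29,.31),(.31,.33),(.355,.385),(.39,.42)):
    m=(abs(P[...,0]-.387)<.025)&(P[...,1]>y0)&(P[...,1]<y1)&(P[...,2]>.056)&(P[...,2]<.075)&(c["depth"]>0)
    p=P[m]; print(y0,len(p), p.mean(0) if len(p) else "", (p.min(0)[0]+p.max(0)[0])/2 if len(p) else "")
```

```text
[0.388  0.2747 0.1622] [ 0.3486  0.2764 -1.1638] [[ 1.      0.0034  0.0009]
 [-0.0009 -0.0006  1.    ]
 [ 0.0034 -1.     -0.0006]]
0.19 157 [0.388  0.1923 0.0668] 0.38708987290268015
0.21 126 [0.3848 0.2244 0.0593] 0.38468934820152556
0.23 233 [0.3851 0.24   0.0595] 0.38474915746402927
0.29 287 [0.386  0.3001 0.0597] 0.3859512056408523
0.31 298 [0.3861 0.32   0.0599] 0.386013453466307
0.355 838 [0.3864 0.3658 0.0622] 0.3870124479622731
0.39 1244 [0.3872 0.4052 0.0643] 0.3870018618780037
```

View pics/w2.png

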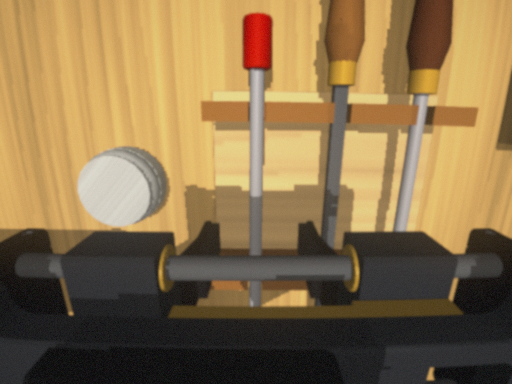

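The bar with its red handle (257,40) sits centred between the jaws at u≈256, and the wrist reads its x as 0.386, agreeing with the top view. I descend and grip.

Request:
{"op": "play_rows", "data": {"commands": [[[-0.002,0,-0.03],[0,0,0]],[[-0.002,0,-0.06],[0,0,0]],[[-0.002,0,-0.085],[0,0,0]],[[-0.002,0,-0.1],[0,0,0]],[[-0.002,0,-0.1],[0,0,0]],[[-0.002,0,-0.1],[0,0,0]]]}}

```text
time_s: 4.5
position: [0.3853, 0.2749, 0.0613]
tcp_rot: [[1.0, 0.002, 0.0], [-0.0, -0.001, 1.0], [0.002, -1.0, -0.001]]
force: [0.0, 0.2, 0.0]
opening: 0.579
```

Request:
{"op": "play_rows", "data": {"commands": [[[0,0,0],[0,0,0]],[[0,0,0],[0,0,0]],[[0,0,0],[0,0,0]],[[0,0,0],[0,0,0]],[[0,0,0],[0,0,0]],[[0,0,0],[0,0,0]]], "gripper": 0.0}}

```text
time_s: 5.25
position: [0.385, 0.2748, 0.0606]
tcp_rot: [[1.0, 0.001, 0.0], [-0.0, -0.002, 1.0], [0.001, -1.0, -0.002]]
force: [1.2, 0.0, 1.1]
opening: 0.125
```

Request:
{"op": "play_rows", "data": {"commands": [[[0,0,0.01],[0,0,0]],[[0,0,0.03],[0,0,0]],[[0,0,0.06],[0,0,0]],[[0,0,0.1],[0,0,0]],[[0.02,-0.02,0.14],[0,0,-0.01]],[[0.06,-0.05,0.14],[0,0,-0.03]],[[0.1,-0.08,0.14],[0,0,-0.03]],[[0.13,-0.11,0.14],[0,0,-0.03]],[[0.15,-0.13,0.13],[0,0,-0.03]],[[0.15,-0.13,0.13],[0,0,-0.03]]]}}

```text
time_s: 6.5
position: [0.5349, 0.1431, 0.1899]
tcp_rot: [[0.999, -0.002, 0.033], [-0.033, -0.002, 0.999], [-0.002, -1.0, -0.002]]
force: [0.1, 0.2, -2.0]
opening: 0.123
```

```bash
cat > meas.py <<'E'
from h import *; np.set_printoptions(precision=4,suppress=True)
# bar in tool coordinates from the wrist camera
def bar(show=None):
    s,c,T=snap("wrist")
    if show: save(c,show)
    Pt=cloud(c,c["hand_eye"]); f=c["frame"].astype(int)
    z=Pt[...,2]; ok=(c["depth"]>0)&(abs(Pt[...,0])<.02)&(abs(Pt[...,1]-.006)<.03)
    print("t",s["time_s"],"pos",s["position"],"F",s["force"],"open",s["opening"]); print(s["tcp_rot"])
    L=[]
    for z0 in np.arange(.02,.105,.01):
        p=Pt[ok&(z>z0)&(z<z0+.01)]
        if len(p)>8: L.append(((p[:,0].min()+p[:,0].max())/2,p[:,1].min()+.006,z0+.005)); 
    L=np.array(L)
    if len(L)>2: print("rod x(z):",np.polyfit(L[:,2],L[:,0],1)," y(z):",np.polyfit(L[:,2],L[:,1],1),len(L))
    R=(f[...,0]>110)&(f[...,1]<70)&(f[...,2]<70)&ok
    if R.sum()>30:
        p=Pt[R]; print("handle z",p[:,2].min(),p[:,2].max(),"x",(p[:,0].min()+p[:,0].max())/2,"top y",np.percentile(p[:,1],3), R.sum())
    return s,c,T
E
python3 -c "
from meas import *
bar()
s,c,T=snap('top'); save(c,'t2.png',(120,100,380,300),3); np.savez('t2.npz',**c)"
```

```text
t 6.5 pos [0.5349 0.1431 0.1899] F [ 0.0672  0.1834 -1.9987] open 0.12260948828170136
[[ 0.9995 -0.002   0.0328]
 [-0.0328 -0.0022  0.9995]
 [-0.0019 -1.     -0.0023]]
rod x(z): [ 0.0057 -0.0002]  y(z): [-0.0048  0.0044] 9
handle z 0.11109108567922094 0.12598809458151744 x 0.0007282136089156663 top y -0.006924214430016122 1586
```

View pics/t2.png

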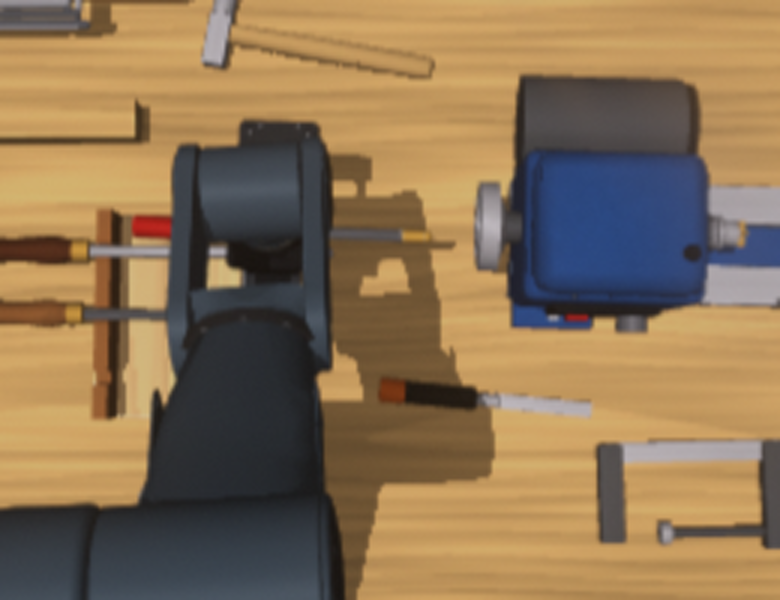

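The top view shows the gripped bar with its tip at crop (428,237), just outside the handwheel at crop (488,225). Both are at spindle height, so I can compare them in this one image.

```bash
cat > rel.py <<'E'
from h import *; np.set_printoptions(precision=4,suppress=True)
def top(c):
    P=cloud(c); z=P[...,2]; bg=P
    def strip(us,lo,hi,zmin,zmax,plane=.185):
        L=[]
        for u in us:
            r=[v for v in range(lo,hi) if zmin<z[v,u]<zmax]
            if len(r)>1: L.append((u,(min(r)+max(r))/2,max(r)-min(r)+1))
        L=np.array(L); return onplane(c,L[:,:2],plane),L
    W,L=strip(range(280,286),152,196,.15,.26); print("wheel",W.mean(0),L[:,2])
    W,L=strip(range(358,368),168,188,.15,.215); print("drive/nose",np.c_[W[:,:2],L[:,2]].round(4).tolist())
    W,L=strip(range(231,268),170,188,.15,.21); q=np.polyfit(W[:,1],W[:,0],1); print("rod fit",q,"tip y",W[:,1].min(),"x@tip",np.polyval(q,W[:,1].min()),"x@mouth",np.polyval(q,-.0515),L[:,0].max(),len(L),np.std(W[:,0]-np.polyval(q,W[:,1])))
E
python3 -c "
from rel import *
d=np.load('t2.npz'); top({k:d[k] for k in d.files})"
```

```text
wheel [ 0.5405 -0.0628  0.185 ] [30. 30. 30. 30. 30. 30.]
drive/nose [[0.5327, -0.2909, 11.0], [0.5327, -0.2939, 11.0], [0.5327, -0.2969, 11.0], [0.5327, -0.3, 9.0], [0.5327, -0.303, 9.0], [0.5327, -0.306, 9.0], [0.5327, -0.3091, 9.0], [0.5327, -0.3121, 9.0], [0.5327, -0.3151, 9.0], [0.5327, -0.3182, 9.0]]
rod fit [0.0278 0.5302] tip y -0.003898479272113446 x@tip 0.5300933820196017 x@mouth 0.5287717385470567 263.0 33 0.0007695410003973023
```

Request:
{"op": "play_rows", "data": {"commands": [[[0.004,-0.01,0],[0,0,-0.004]],[[0.008,-0.02,0],[0,0,-0.004]],[[0.0105,-0.03,0],[0,0,-0.004]],[[0.0105,-0.035,0],[0,0,-0.004]],[[0.0105,-0.035,0],[0,0,-0.004]],[[0.0105,-0.035,0],[0,0,-0.004]]]}}

```text
time_s: 7.35
position: [0.5449, 0.1098, 0.1905]
tcp_rot: [[0.999, -0.0, 0.034], [-0.034, -0.002, 0.999], [-0.0, -1.0, -0.002]]
force: [-0.9, -0.2, -2.4]
opening: 0.125
```

```bash
python3 -c "
from rel import *
import meas; meas.bar()
s,c,T=snap('top'); top(c); np.savez('t3.npz',**c)
s,c,T=snap('scene'); np.savez('s3.npz',**c)"
```

```text
t 7.35 pos [0.5449 0.1098 0.1905] F [-0.9153 -0.1657 -2.4082] open 0.12534870527487543
[[ 0.9994 -0.0004  0.0341]
 [-0.0341 -0.0018  0.9994]
 [-0.0003 -1.     -0.0018]]
rod x(z): [ 0.0062 -0.0002]  y(z): [-0.0039  0.0044] 9
handle z 0.11117928783455283 0.1253951339379529 x 0.0006929763709530848 top y -0.006874932954797759 1596
wheel [ 0.5405 -0.0628  0.185 ] [30. 30. 30. 30. 30. 30.]
drive/nose [[0.5327, -0.2909, 11.0], [0.5327, -0.2939, 11.0], [0.5327, -0.2969, 11.0], [0.5327, -0.3, 9.0], [0.5327, -0.303, 9.0], [0.5327, -0.306, 9.0], [0.5327, -0.3091, 9.0], [0.5327, -0.3121, 9.0], [0.5327, -0.3151, 9.0], [0.5327, -0.3182, 9.0]]
rod fit [0.0242 0.5425] tip y -0.01600159200589766 x@tip 0.5420938470824458 x@mouth 0.541234285641862 267.0 25 0.001102912544971142
```

Request:
{"op": "play_rows", "data": {"commands": [[[-0.0006,-0.003,0],[0,0,-0.002]],[[-0.0007,-0.006,0],[0,0,-0.002]],[[-0.0008,-0.009,0],[0,0,-0.002]],[[-0.0009,-0.0115,0],[0,0,-0.002]],[[-0.001,-0.0135,0],[0,0,-0.002]],[[-0.001,-0.0155,0],[0,0,-0.002]],[[-0.001,-0.0175,0],[0,0,-0.002]],[[-0.001,-0.019,0],[0,0,-0.002]]]}}

```text
time_s: 8.5
position: [0.5441, 0.0906, 0.1905]
tcp_rot: [[0.999, -0.0, 0.036], [-0.036, -0.002, 0.999], [0.0, -1.0, -0.002]]
force: [-0.7, 0.9, -2.1]
opening: 0.122
```

Request:
{"op": "play_rows", "data": {"commands": [[[-0.0001,-0.002,0],[0,0,0]],[[-0.0001,-0.004,0],[0,0,0]],[[-0.0002,-0.006,0],[0,0,0]],[[-0.0002,-0.008,0],[0,0,0]],[[-0.0003,-0.01,0],[0,0,0]],[[-0.0003,-0.01,0],[0,0,0]]]}}

```text
time_s: 9.25
position: [0.5439, 0.0805, 0.1906]
tcp_rot: [[0.999, -0.0, 0.036], [-0.036, -0.002, 0.999], [0.0, -1.0, -0.002]]
force: [0.3, -0.2, -2.4]
opening: 0.127
```

```bash
python3 -c "
import meas; s,c,T=meas.bar(); print(s['moment'])"
```

```text
t 9.25 pos [0.5439 0.0805 0.1906] F [ 0.2963 -0.1987 -2.3796] open 0.12732533710346533
[[ 0.9993 -0.      0.0362]
 [-0.0362 -0.002   0.9993]
 [ 0.     -1.     -0.002 ]]
rod x(z): [ 0.006  -0.0002]  y(z): [-0.0102  0.0046] 9
handle z 0.11101796904836228 0.12582606793411572 x 0.0006437137092700045 top y -0.006900168660081818 1598
[ 0.0139 -0.1057  0.0482]
```

Request:
{"op": "play_rows", "data": {"commands": [[[-0.0001,-0.003,0],[0,0,0]],[[-0.0002,-0.006,0],[0,0,0]],[[-0.0003,-0.009,0],[0,0,0]],[[-0.0004,-0.012,0],[0,0,0]],[[-0.0005,-0.015,0],[0,0,0]],[[-0.0006,-0.018,0],[0,0,0]],[[-0.0007,-0.021,0],[0,0,0]],[[-0.0008,-0.025,0],[0,0,0]]]}}

```text
time_s: 10.3
position: [0.543, 0.0555, 0.1905]
tcp_rot: [[0.999, -0.0, 0.036], [-0.036, -0.002, 0.999], [-0.0, -1.0, -0.002]]
force: [-0.5, -0.6, -2.7]
opening: 0.126
```

```bash
python3 -c "
import meas; s,c,T=meas.bar(); print(s['moment'])"
```

```text
t 10.3 pos [0.543  0.0555 0.1905] F [-0.4902 -0.6404 -2.6579] open 0.12601199990426842
[[ 0.9994 -0.0001  0.0359]
 [-0.0359 -0.002   0.9994]
 [-0.     -1.     -0.002 ]]
rod x(z): [ 0.0063 -0.0002]  y(z): [-0.0096  0.0046] 9
handle z 0.11075810384992574 0.12577862241405674 x 0.0006996461741164608 top y -0.006974462328450698 1601
[-0.017  -0.1222  0.03  ]
```

Request:
{"op": "play_rows", "data": {"commands": [[[-0.0001,-0.003,0],[0,0,0]],[[-0.0002,-0.006,0],[0,0,0]],[[-0.0003,-0.01,0],[0,0,0]],[[-0.0004,-0.013,0],[0,0,0]],[[-0.0005,-0.016,0],[0,0,0]],[[-0.0006,-0.019,0],[0,0,0]],[[-0.0007,-0.022,0],[0,0,0]],[[-0.0008,-0.025,0],[0,0,0]],[[-0.0008,-0.027,0],[0,0,0]]]}}

```text
time_s: 11.48
position: [0.5422, 0.0285, 0.1905]
tcp_rot: [[0.999, -0.0, 0.036], [-0.036, -0.002, 0.999], [0.0, -1.0, -0.002]]
force: [0.0, 0.0, -2.7]
opening: 0.125
```

Request:
{"op": "play_rows", "data": {"commands": [[[-0.0001,-0.003,0],[0,0,0]],[[-0.0002,-0.006,0],[0,0,0]],[[-0.0003,-0.01,0],[0,0,0]],[[-0.0004,-0.013,0],[0,0,0]],[[-0.0005,-0.016,0],[0,0,0]],[[-0.0006,-0.019,0],[0,0,0]],[[-0.0007,-0.022,0],[0,0,0]],[[-0.0008,-0.025,0],[0,0,0]],[[-0.0008,-0.025,0],[0,0,0]]]}}

```text
time_s: 12.6
position: [0.5415, 0.0034, 0.1906]
tcp_rot: [[0.999, 0.0, 0.036], [-0.036, -0.002, 0.999], [0.0, -1.0, -0.002]]
force: [0.7, 0.2, -2.8]
opening: 0.125
```

```bash
python3 -c "
import meas; s,c,T=meas.bar('w4.png'); print(s['moment'])"
```

```text
t 12.6 pos [0.5415 0.0034 0.1906] F [ 0.6503  0.1996 -2.8079] open 0.12476053204246203
[[ 0.9993  0.      0.0363]
 [-0.0363 -0.002   0.9993]
 [ 0.0001 -1.     -0.002 ]]
rod x(z): [ 0.0061 -0.0002]  y(z): [-0.0047  0.0044] 9
handle z 0.11099908394464642 0.1261551072808825 x 0.00048691145347602716 top y -0.007078835575697421 1609
[-0.0358 -0.1168  0.0212]
```

Request:
{"op": "play_rows", "data": {"commands": [[[0,0,0],[0,0,0]],[[0,0,0],[0,0,0]],[[0,0,0],[0,0,0]],[[0,0,0],[0,0,0]],[[0,0,0],[0,0,0]],[[0,0,0],[0,0,0]],[[0,0,0],[0,0,0]],[[0,0,0],[0,0,0]]], "gripper": 0.05}}

```text
time_s: 13.65
position: [0.5414, 0.0037, 0.1905]
tcp_rot: [[0.999, -0.0, 0.036], [-0.036, -0.002, 0.999], [-0.0, -1.0, -0.002]]
force: [0.5, 0.1, 0.5]
opening: 0.574
```

```bash
python3 -c "
import meas; s,c,T=meas.bar('w5.png')"
```

```text
t 13.65 pos [0.5414 0.0037 0.1905] F [0.5076 0.0806 0.4806] open 0.5737890400295653
[[ 0.9994 -0.0001  0.036 ]
 [-0.036  -0.002   0.9994]
 [-0.     -1.     -0.002 ]]
rod x(z): [-0.0084 -0.0016]  y(z): [0.0216 0.0085] 9
handle z 0.11142548878268882 0.12801826379579834 x -0.002164482501092581 top y 0.000541646796935672 1667
```

View pics/w5.png

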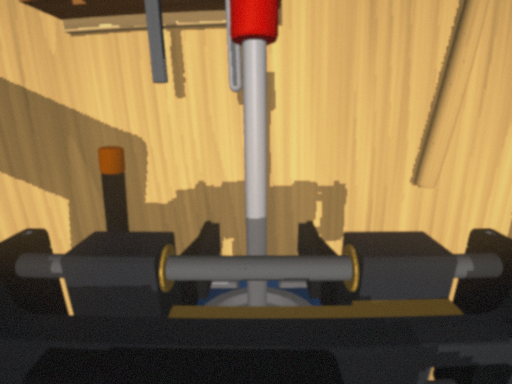

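The bar has been let go and sags about 1.5°. The rod runs along u≈256 and the red handle is at (255,20). I move back over the handle with the tool tilted to match the sag.

Request:
{"op": "play_rows", "data": {"commands": [[[0,0,0.03],[0,0,0]],[[0,0,0.065],[0,0,0]],[[0,0.03,0.07],[-0.01,0,0.003]],[[0.001,0.07,0.07],[-0.02,0,0.006]],[[0.002,0.11,0.07],[-0.024,0,0.006]],[[0.002,0.129,0.06],[-0.024,0,0.006]],[[0.002,0.129,0.03],[-0.024,0,0.006]],[[0.002,0.129,0.01],[-0.024,0,0.006]],[[0.002,0.129,-0.006],[-0.024,0,0.006]],[[0.002,0.129,-0.006],[-0.024,0,0.006]]]}}

```text
time_s: 14.95
position: [0.5425, 0.1321, 0.183]
tcp_rot: [[1.0, -0.003, 0.03], [-0.031, -0.026, 0.999], [-0.003, -1.0, -0.026]]
force: [0.6, 0.7, -0.1]
opening: 0.575
```

```bash
python3 -c "
import meas; s,c,T=meas.bar('w6.png'); print(s['moment'])"
```

```text
t 14.95 pos [0.5425 0.1321 0.183 ] F [ 0.6291  0.6998 -0.0942] open 0.5747802409258166
[[ 0.9995 -0.0035  0.0304]
 [-0.0305 -0.0264  0.9992]
 [-0.0027 -0.9996 -0.0265]]
handle z -0.017206139270385043 0.02300642276625732 x 0.0014062188422383128 top y -0.00636387066723064 1362
[-0.0053 -0.1002  0.0169]
```

View pics/w6.png

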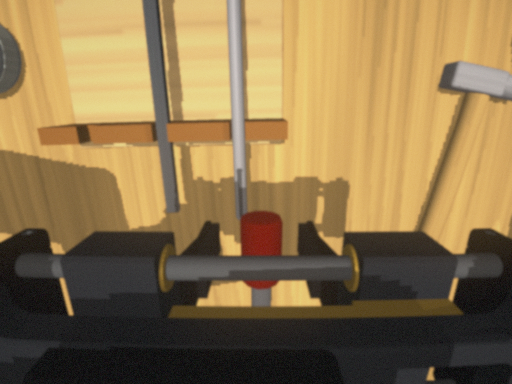

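The handle at (261,250) is centred between the jaws and spans −17 to +23 mm along the tool, so I close on it.

Request:
{"op": "play_rows", "data": {"commands": [[[0.0013,0,0],[0,0,0]],[[0.0013,0,0],[0,0,0]],[[0.0013,0,0],[0,0,0]],[[0.0013,0,0],[0,0,0]],[[0.0013,0,0],[0,0,0]],[[0.0013,0,0],[0,0,0]]], "gripper": 0.0}}

```text
time_s: 15.75
position: [0.5449, 0.1327, 0.1847]
tcp_rot: [[1.0, 0.0, 0.03], [-0.03, -0.026, 0.999], [0.001, -1.0, -0.026]]
force: [0.7, 0.8, -0.1]
opening: 0.268
```

```bash
python3 -c "
from rel import *
s=read_state(); print(s['position'],s['force'],s['moment'],s['opening'],s['tcp_rot'])
s,c,T=snap('scene'); np.savez('s7.npz',**c); save(c,'s7.png',(180,170,300,290),5)"
```

```text
[0.5449 0.1327 0.1847] [ 0.6941  0.8108 -0.13  ] [-0.0974 -0.1598  0.0382] 0.2682631779436094 [[ 0.9996  0.0004  0.0299]
 [-0.0299 -0.026   0.9992]
 [ 0.0012 -0.9997 -0.026 ]]
```

View pics/s7.png

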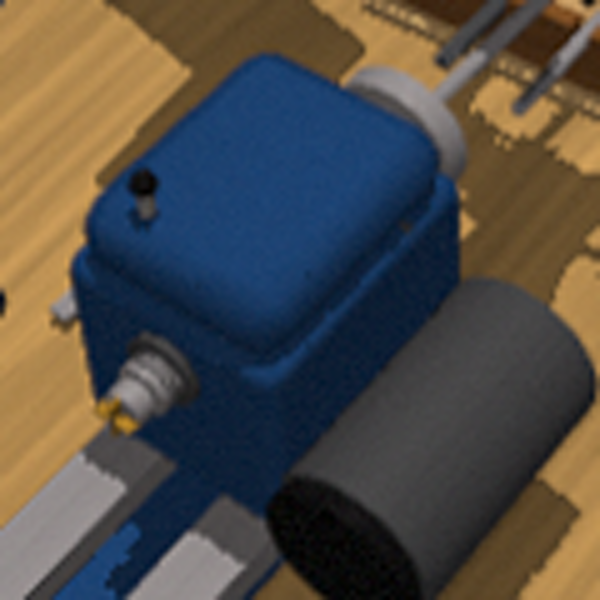

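The bar is gripped at the handle (opening 23 mm). The drive centre's brass prongs sit at crop (120,410), still seated. I now lift and level the bar into line with the bore.

Request:
{"op": "play_rows", "data": {"commands": [[[0,0,0.0015],[0.0065,0,0]],[[0,0,0.003],[0.013,0,0]],[[0,0,0.0045],[0.0195,0,0]],[[0.0002,0,0.006],[0.026,0,0]],[[0.0002,0,0.006],[0.026,0,0]],[[0.0002,0,0.006],[0.026,0,0]],[[0.0002,0,0.006],[0.026,0,0]]]}}

```text
time_s: 16.68
position: [0.5448, 0.1326, 0.1905]
tcp_rot: [[1.0, -0.0, 0.03], [-0.03, -0.0, 1.0], [-0.0, -1.0, -0.0]]
force: [0.3, -0.9, -1.3]
opening: 0.268
```

```bash
python3 -c "
from rel import *
s=read_state(); print(s['position'],s['force'],s['moment'],s['opening'],s['tcp_rot'])
import cv2
d=np.load('s7.npz');f=d['frame'].astype(int)[240:270,190:225]
m=(f[...,0]-f[...,2]>60)&(f[...,0]>120); v,u=np.nonzero(m); print(m.sum(),u.mean()+190,v.mean()+240,u.min()+190,v.max()+240)
T=d['cam_to_world']; c={k:d[k] for k in d.files}; P=cloud(c); print(P[v+240,u+190].mean(0),P[v+240,u+190].min(0))"
```

```text
[0.5448 0.1326 0.1905] [ 0.2778 -0.8797 -1.3319] [-0.228  -0.0684 -0.0222] 0.2676943839675301 [[ 0.9996 -0.0002  0.03  ]
 [-0.03   -0.0002  0.9996]
 [-0.0002 -1.     -0.0002]]
209 194.65071770334927 251.10526315789474 190 264
[ 0.4179 -0.2484  0.0245] [ 0.3624 -0.7749 -0.0087]
```

Request:
{"op": "play_rows", "data": {"commands": [[[-0.0001,-0.002,0],[0,0,0]],[[-0.0001,-0.004,0],[0,0,0]],[[-0.0002,-0.007,0],[0,0,0]],[[-0.0003,-0.01,0],[0,0,0]],[[-0.0004,-0.013,0],[0,0,0]],[[-0.0005,-0.016,0],[0,0,0]],[[-0.0006,-0.019,0],[0,0,0]],[[-0.0007,-0.022,0],[0,0,0]],[[-0.0008,-0.025,0],[0,0,0]],[[-0.0008,-0.027,0],[0,0,0]]]}}

```text
time_s: 17.92
position: [0.5441, 0.1055, 0.1905]
tcp_rot: [[1.0, -0.0, 0.03], [-0.03, 0.0, 1.0], [-0.0, -1.0, 0.0]]
force: [-0.0, 0.6, 0.6]
opening: 0.267
```

```bash
python3 -c "
from h import *
s=read_state(); print(s['position'],s['force'],s['moment'])"
```

```text
[0.54411143 0.10548697 0.19054278] [-0.02215942  0.55571947  0.56550619] [ 0.22816775 -0.12820322 -0.0867096 ]
```

Request:
{"op": "play_rows", "data": {"commands": [[[-0.0001,-0.002,0],[0,0,0]],[[-0.0001,-0.004,0],[0,0,0]],[[-0.0002,-0.007,0],[0,0,0]],[[-0.0003,-0.01,0],[0,0,0]],[[-0.0004,-0.013,0],[0,0,0]],[[-0.0005,-0.016,0],[0,0,0]],[[-0.0006,-0.019,0],[0,0,0]],[[-0.0007,-0.022,0],[0,0,0]],[[-0.0008,-0.025,0],[0,0,0]],[[-0.0008,-0.027,0],[0,0,0]]]}}

```text
time_s: 19.18
position: [0.5433, 0.0785, 0.1906]
tcp_rot: [[1.0, 0.0, 0.03], [-0.03, 0.0, 1.0], [0.0, -1.0, 0.0]]
force: [-0.2, 1.1, -1.0]
opening: 0.267
```

```bash
python3 -c "
from h import *
s=read_state(); print(s['position'],s['force'],s['moment'])"
```

```text
[0.54332273 0.07848969 0.19058911] [-0.16471015  1.11245462 -0.98781812] [ 0.25858228 -0.08421558 -0.02391319]
```

Request:
{"op": "play_rows", "data": {"commands": [[[0,-0.0015,0],[0,0,0]],[[-0.0001,-0.003,0],[0,0,0]],[[-0.0001,-0.0045,0],[0,0,0]],[[-0.0002,-0.006,0],[0,0,0]],[[-0.0002,-0.0075,0],[0,0,0]],[[-0.0003,-0.009,0],[0,0,0]],[[-0.0003,-0.01,0],[0,0,0]]]}}

```text
time_s: 20.05
position: [0.543, 0.0686, 0.1905]
tcp_rot: [[1.0, -0.0, 0.03], [-0.03, 0.0, 1.0], [-0.0, -1.0, 0.0]]
force: [-0.4, 3.2, 0.3]
opening: 0.265
```

Request:
{"op": "play_rows", "data": {"commands": [[[0,-0.0012,0],[0,0,0]],[[-0.0001,-0.0024,0],[0,0,0]],[[-0.0001,-0.0036,0],[0,0,0]],[[-0.0001,-0.0048,0],[0,0,0]]]}}

```text
time_s: 20.55
position: [0.5429, 0.0638, 0.1905]
tcp_rot: [[1.0, -0.0, 0.03], [-0.03, 0.0, 1.0], [-0.0, -1.0, 0.0]]
force: [-1.3, 2.6, 0.9]
opening: 0.267
```

Request:
{"op": "play_rows", "data": {"commands": [[[0,-0.001,0],[0,0,0]],[[-0.0001,-0.002,0],[0,0,0]],[[-0.0001,-0.003,0],[0,0,0]]]}}

```text
time_s: 20.92
position: [0.5428, 0.0608, 0.1906]
tcp_rot: [[1.0, -0.0, 0.03], [-0.03, 0.0, 1.0], [-0.0, -1.0, 0.0]]
force: [-0.8, 2.1, -0.0]
opening: 0.27
```

Request:
{"op": "play_rows", "data": {"commands": [[[0,-0.001,0],[0,0,0]],[[-0.0001,-0.002,0],[0,0,0]],[[-0.0001,-0.003,0],[0,0,0]]]}}

```text
time_s: 21.3
position: [0.5427, 0.0578, 0.1906]
tcp_rot: [[1.0, 0.0, 0.03], [-0.03, 0.0, 1.0], [0.0, -1.0, 0.0]]
force: [0.1, 1.3, -0.1]
opening: 0.263
```

Request:
{"op": "play_rows", "data": {"commands": [[[0,-0.001,0],[0,0,0]],[[-0.0001,-0.002,0],[0,0,0]],[[-0.0001,-0.003,0],[0,0,0]]]}}

```text
time_s: 21.68
position: [0.5426, 0.0548, 0.1906]
tcp_rot: [[1.0, 0.0, 0.03], [-0.03, 0.0, 1.0], [0.0, -1.0, 0.0]]
force: [-0.5, 1.6, -0.3]
opening: 0.273
```

Request:
{"op": "play_rows", "data": {"commands": [[[0,-0.001,0],[0,0,0]],[[-0.0001,-0.002,0],[0,0,0]],[[-0.0001,-0.003,0],[0,0,0]]]}}

```text
time_s: 22.05
position: [0.5425, 0.0518, 0.1905]
tcp_rot: [[1.0, 0.0, 0.03], [-0.03, 0.0, 1.0], [0.0, -1.0, 0.0]]
force: [-0.8, 1.6, 1.0]
opening: 0.268
```

Request:
{"op": "play_rows", "data": {"commands": [[[0,-0.001,0],[0,0,0]],[[-0.0001,-0.002,0],[0,0,0]]]}}

```text
time_s: 22.3
position: [0.5424, 0.0498, 0.1906]
tcp_rot: [[1.0, 0.0, 0.03], [-0.03, -0.0, 1.0], [0.0, -1.0, -0.0]]
force: [-0.3, 1.1, 0.3]
opening: 0.265
```

Request:
{"op": "play_rows", "data": {"commands": [[[0,-0.001,0],[0,0,0]],[[-0.0001,-0.002,0],[0,0,0]],[[-0.0001,-0.003,0],[0,0,0]]]}}

```text
time_s: 22.68
position: [0.5423, 0.0479, 0.1905]
tcp_rot: [[1.0, 0.0, 0.031], [-0.031, 0.002, 1.0], [0.0, -1.0, 0.002]]
force: [0.3, 8.7, 0.3]
opening: 0.267
```

Request:
{"op": "play_rows", "data": {"commands": [[[0,-0.001,0],[0,0,0]],[[-0.0001,-0.002,0],[0,0,0]]]}}

```text
time_s: 22.92
position: [0.5423, 0.0476, 0.1906]
tcp_rot: [[0.999, 0.001, 0.032], [-0.032, 0.006, 0.999], [0.0, -1.0, 0.006]]
force: [1.4, 12.5, 0.7]
opening: 0.267
```

It met the shank at TCP y≈0.048 (about 178 mm deep), with Fy climbing to 12.5 N. I now press slowly.

Request:
{"op": "play_rows", "data": {"commands": [[[0,-0.0005,0],[0,0,0]],[[0,-0.001,0],[0,0,0]],[[0,-0.0015,0],[0,0,0]],[[-0.0001,-0.002,0],[0,0,0]]]}}

```text
time_s: 23.42
position: [0.5421, 0.0472, 0.1906]
tcp_rot: [[0.999, 0.001, 0.032], [-0.032, 0.008, 0.999], [0.0, -1.0, 0.008]]
force: [1.6, 15.8, 1.0]
opening: 0.265
```

Request:
{"op": "play_rows", "data": {"commands": [[[0,-0.0005,0],[0,0,0]],[[0,-0.001,0],[0,0,0]],[[0,-0.0015,0],[0,0,0]],[[-0.0001,-0.002,0],[0,0,0]]]}}

```text
time_s: 23.92
position: [0.5418, 0.0457, 0.1905]
tcp_rot: [[0.999, 0.0, 0.032], [-0.032, 0.009, 0.999], [-0.0, -1.0, 0.009]]
force: [1.1, 18.0, 0.8]
opening: 0.267
```

Request:
{"op": "play_rows", "data": {"commands": [[[0,-0.0005,0],[0,0,0]],[[0,-0.001,0],[0,0,0]],[[0,-0.0015,0],[0,0,0]],[[-0.0001,-0.002,0],[0,0,0]],[[-0.0001,-0.0025,0],[0,0,0]],[[-0.0001,-0.003,0],[0,0,0]]]}}

```text
time_s: 24.68
position: [0.5415, 0.0427, 0.1906]
tcp_rot: [[0.999, -0.0, 0.032], [-0.032, 0.009, 0.999], [-0.0, -1.0, 0.009]]
force: [0.7, 17.9, 1.3]
opening: 0.262
```

```bash
cat > dc.py <<'E'
from h import *
def brass(c):
    f=c['frame'].astype(int)[240:262,196:216]
    m=(f[...,0]-f[...,2]>70)&(f[...,0]>120)
    return f,m
s,c,T=snap('scene'); np.savez('s8.npz',**c)
print(s['position'],s['force'],s['moment'])
a=np.load('s7.npz')['frame'][236:266,190:222]; b=c['frame'][236:266,190:222]
im=np.hstack([a,b]); cv2.imwrite('pics/s8.png',cv2.resize(im[...,::-1],None,fx=12,fy=12,interpolation=cv2.INTER_NEAREST))
E
python3 dc.py
```

```text
[0.54154898 0.04274412 0.19055126] [ 0.68856008 17.91150463  1.30650131] [ 2.80798875 -0.21180609  0.05531609]
```

View pics/s8.png

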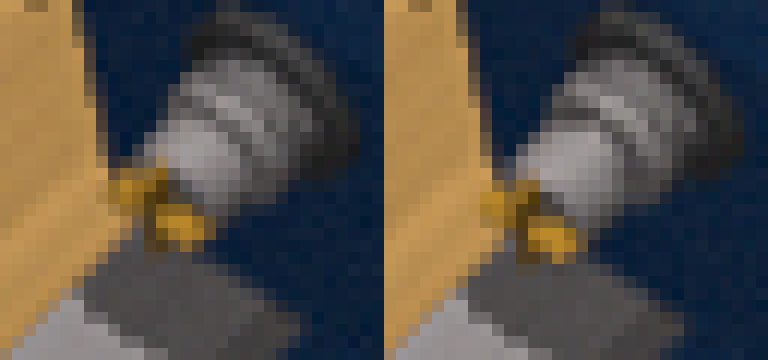

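The drive centre has come out: in the right-hand image the prongs have shifted about (−0.9,+0.85) px. I convert that to mm.

```bash
cat > dm.py <<'E'
from h import *
import sys
def disp(a,b):
    # patch around the prongs of the reference, tracked with sub-pixel ECC translation
    A=cv2.cvtColor(a['frame'],cv2.COLOR_RGB2GRAY);B=cv2.cvtColor(b['frame'],cv2.COLOR_RGB2GRAY)
    Q=np.array([[.5325,-.31,.185],[.5325-.0003*1,-.32,.185]])
    T=np.linalg.inv(a['cam_to_world']); pc=Q@T[:3,:3].T+T[:3,3]
    uv=cv2.projectPoints(pc,np.zeros(3),np.zeros(3),a['mtx'],a['dist_coeffs'])[0][:,0]; j=(uv[1]-uv[0])/10
    pt=np.float32([[[205,255]],[[204.5,253.5]],[[206,254]]])
    for w in(7,9,11):
        q,st,e=cv2.calcOpticalFlowPyrLK(A,B,pt,None,winSize=(w,w),maxLevel=0)
        d=(q-pt)[:,0]; print(w,"px",d.round(2).tolist(),"mm",(d@j/(j@j)).round(2))
    print("px/mm",j,"prong at",uv)
if __name__=="__main__":
    L=lambda n:(lambda d:{k:d[k] for k in d.files})(np.load(n))
    disp(L('s7.npz'),L(sys.argv[1]))
E
python3 dm.py s8.npz; python3 -c "
from dm import *
a=np.load('scene.npz');b=np.load('s7.npz');disp(a,b)"
```

```text
7 px [[-0.7900000214576721, 1.0299999713897705], [-0.9200000166893005, 1.190000057220459], [-0.8500000238418579, 1.100000023841858]] mm [3.63 4.23 3.9 ]
9 px [[-0.8500000238418579, 1.0], [-0.8999999761581421, 1.149999976158142], [-0.8500000238418579, 1.090000033378601]] mm [3.71 4.11 3.9 ]
11 px [[-0.8500000238418579, 1.059999942779541], [-0.8500000238418579, 0.9399999976158142], [-0.8899999856948853, 1.0299999713897705]] mm [3.83 3.58 3.84]
px/mm [-0.24871     0.25004511] prong at [[204.40216161 250.85635344]
 [201.9150616  253.35680451]]
7 px [[0.019999999552965164, 0.019999999552965164], [0.009999999776482582, 0.009999999776482582], [0.019999999552965164, 0.009999999776482582]] mm [ 0.01  0.   -0.  ]
9 px [[0.009999999776482582, 0.009999999776482582], [0.0, 0.009999999776482582], [0.009999999776482582, 0.009999999776482582]] mm [ 0.01  0.01 -0.  ]
11 px [[0.0, 0.009999999776482582], [-0.0, 0.009999999776482582], [0.0, 0.009999999776482582]] mm [0.01 0.02 0.01]
px/mm [-0.24871     0.25004511] prong at [[204.40216161 250.85635344]
 [201.9150616  253.35680451]]
```

Request:
{"op": "play_rows", "data": {"commands": [[[0,-0.0005,0],[0,0,0]],[[0,-0.001,0],[0,0,0]],[[0,-0.0015,0],[0,0,0]],[[-0.0001,-0.002,0],[0,0,0]],[[-0.0001,-0.0025,0],[0,0,0]],[[-0.0001,-0.003,0],[0,0,0]],[[-0.0001,-0.0035,0],[0,0,0]]]}}

```text
time_s: 25.6
position: [0.5414, 0.0393, 0.1905]
tcp_rot: [[0.999, -0.0, 0.032], [-0.032, 0.009, 0.999], [-0.0, -1.0, 0.009]]
force: [0.8, 17.3, 2.0]
opening: 0.265
```

```bash
python3 -c "
from h import *
s,c,T=snap('scene'); np.savez('s9.npz',**c); print(s['position'],s['force'])"; python3 dm.py s9.npz
```

```text
[0.54142086 0.03930501 0.19054199] [ 0.75389831 17.28837131  2.01057703]
7 px [[0.6600000262260437, -2.619999885559082], [-1.75, 2.1500000953674316], [-1.600000023841858, 2.059999942779541]] mm [-6.58  7.82  7.35]
9 px [[-1.6299999952316284, 1.940000057220459], [-1.7100000381469727, 2.059999942779541], [-1.659999966621399, 2.0]] mm [7.16 7.57 7.34]
11 px [[-1.6699999570846558, 1.9199999570846558], [-1.649999976158142, 1.7100000381469727], [-1.6799999475479126, 1.8700000047683716]] mm [7.21 6.73 7.13]
px/mm [-0.24871     0.25004511] prong at [[204.40216161 250.85635344]
 [201.9150616  253.35680451]]
```

It is out by about 7.3 mm seen and 8 mm felt, which is within target. I ease the pressure, then open.

Request:
{"op": "play_rows", "data": {"commands": [[[0,0.001,0],[0,0,0]],[[0,0.002,0],[0,0,0]],[[0.0001,0.003,0],[0,0,0]],[[0.0001,0.004,0],[0,0,0]],[[0.0001,0.004,0],[0,0,0]]]}}

```text
time_s: 26.28
position: [0.5416, 0.0396, 0.1905]
tcp_rot: [[1.0, -0.001, 0.03], [-0.03, 0.002, 1.0], [-0.001, -1.0, 0.002]]
force: [0.0, 5.2, -0.1]
opening: 0.269
```

Request:
{"op": "play_rows", "data": {"commands": [[[0,0,0],[0,0,0]],[[0,0,0],[0,0,0]],[[0,0,0],[0,0,0]],[[0,0,0],[0,0,0]],[[0,0,0],[0,0,0]],[[0,0,0],[0,0,0]]], "gripper": 0.06}}

```text
time_s: 27.02
position: [0.5419, 0.0383, 0.1905]
tcp_rot: [[1.0, 0.0, 0.03], [-0.03, -0.0, 1.0], [0.0, -1.0, -0.0]]
force: [0.8, 0.6, 0.5]
opening: 0.684
```

Request:
{"op": "play_rows", "data": {"commands": [[[0,0,0.02],[0,0,0]],[[0,0,0.05],[0,0,0]],[[0,0.01,0.08],[0,0,0]],[[0,0.04,0.11],[0,0,0]],[[0,0.08,0.12],[0,0,0]],[[0,0.12,0.12],[0,0,0]],[[0,0.15,0.12],[0,0,0]],[[0,0.15,0.12],[0,0,0]],[[0,0.15,0.12],[0,0,0]]]}}

```text
time_s: 28.15
position: [0.5418, 0.1878, 0.3103]
tcp_rot: [[1.0, -0.0, 0.03], [-0.03, -0.001, 1.0], [-0.0, -1.0, -0.001]]
force: [0.5, 0.0, -0.4]
opening: 0.689
```

```bash
python3 -c "
from h import *
s,c,T=snap('scene'); np.savez('s10.npz',**c); print(s['time_s'],s['position'],s['force'])
s,c,T=snap('wrist'); save(c,'w10.png'); P=cloud(c,T); f=c['frame'].astype(int)
R=(f[...,0]>110)&(f[...,1]<70)&(f[...,2]<70)&(abs(P[...,0]-.54)<.03)&(abs(P[...,2]-.19)<.03)
p=P[R]; print('handle',len(p),p.min(0),p.max(0))
s,c,T=snap('top'); save(c,'t10.png',(100,90,400,300),2)"; python3 dm.py s10.npz
```

```text
28.15 [0.54176742 0.18783099 0.31034695] [ 0.50876575  0.04636962 -0.36697304]
handle 1 [0.54067203 0.06164527 0.1745257 ] [0.54067203 0.06164527 0.1745257 ]
7 px [[0.5899999737739563, -2.6500000953674316], [-1.850000023841858, 2.069999933242798], [-1.690000057220459, 1.9900000095367432]] mm [-6.5   7.85  7.39]
9 px [[-1.7599999904632568, 1.899999976158142], [-1.840000033378601, 1.9700000286102295], [-1.7400000095367432, 1.9199999570846558]] mm [7.34 7.64 7.35]
11 px [[-1.809999942779541, 1.8600000143051147], [-1.7799999713897705, 1.6100000143051147], [-1.7999999523162842, 1.7899999618530273]] mm [7.35 6.8  7.2 ]
px/mm [-0.24871     0.25004511] prong at [[204.40216161 250.85635344]
 [201.9150616  253.35680451]]
```

View pics/w10.png

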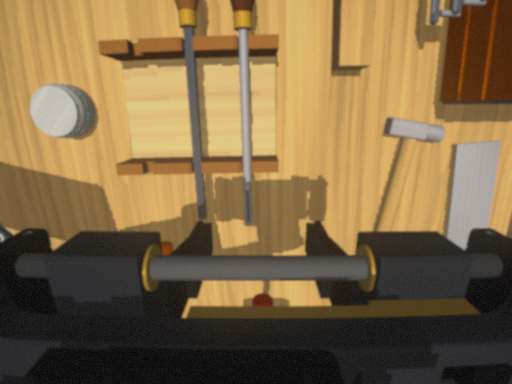

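View pics/t10.png

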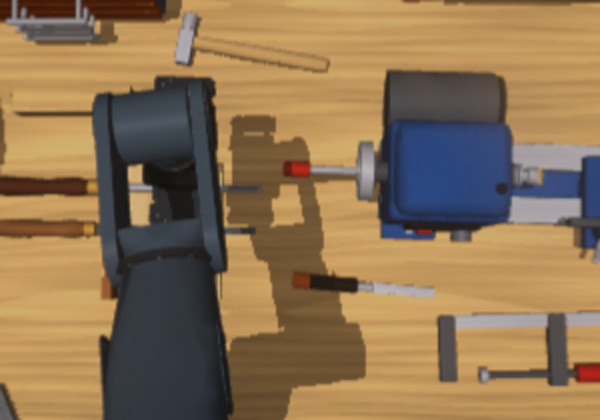

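The wrist and top views show the bar resting in the spindle, in line, with its handle outside the wheel at top crop (283..310,168). The gripper is clear and the other tools have not moved.

```bash
python3 -c "
from h import *
print(hand_in())"
```

```text
the job is handed in; nothing more can be done
None
```

The job is done and handed in, at about 28 s of the 72 s allowed; no verdict was reported.

**What I did:** I took the bar from the rack by its middle and fed it about 94 mm into the spindle. After letting go it sagged about 1.5°. I gripped it again on the red handle, about 127 mm behind its middle, and lifted it back into line. Sliding it on, I felt it meet the shank about 178 mm deep. I then pressed slowly, with up to about 18 N read at the end of each move, eased off and let go.

**Last checks:**
- **Drive centre:** it is about 7.3 mm out by the camera and about 8 mm by feel, so the two differ slightly. One of the nine camera tracking points gave a nonsensical value and I ignored it; the other eight agreed, at 6.8 to 7.9 mm.
- **Bar:** it rests in the bore with its tip about 184 mm inside the mouth, in line as seen from above. I did not remeasure how level it lies after letting go.
- **Surroundings:** the gripper is clear of everything, and the tools in view look unmoved by eye.

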